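# Seat a lamp foot in a three-point locating fixture

## Task

Pick up the rectangular lamp foot by its round post and lay it gently, flat, on the bed of the locating fixture, clear of the dowels and the end stop. Then push it until its long edge bears on both dowels at once, and after that slide it along them until its end bears on the end stop, pressing each time with a steady, gentle 7 N or so, felt and not guessed, and never ramming. Leave it flat on the bed, fully home against all three, let go of it, and leave the other things on the worktop alone.

Things in the scene. Friction and masses are not known exactly. Their poses are not given: they have to be found in the camera images.
- foot_mid (a point): The lamp foot: bare steel rectangular plate, 70 mm along its x, 120 mm along its y, 10 mm thick, with one round upright post, 24 mm diameter, 40 mm tall, at its middle (0.36 to 0.9 kg; dragging it on the bed takes 0.5 to 2.2 N). This point is on the post's axis, 25 mm above the underside. A half turn makes no difference. At the start it lies on the worktop. Not the round foot.
- fixture: Locating fixture, fixed down: a flat black acetal bed, 150 mm along its x, 190 mm along its y, 20 mm thick; origin at the centre of its underside. Two steel dowels stand on it near the +x side, an end stop near the -y end. The foot goes home by moving in +x onto both dowels, then in -y onto the stop; its y is then along the fixture's y and its centre 9 mm to +x, 10 mm to -y of the fixture's.
- dowel_left: Fixed upright steel dowel, 12 mm diameter, 16 mm tall above the bed; origin on its axis at the bed's surface; it stands 50 mm to +x and 17 mm to +y of the fixture's centre. Each dowel needs at least 1.5 N on it, both at once; more than 10 N on one marks the part.
- dowel_right: The second dowel, the same as the first: 50 mm to +x and 37 mm to -y of the fixture's centre; origin on its axis at the bed's surface.
- end_stop: Fixed steel block, 30 mm along the fixture's x, 16 mm along its y, 16 mm tall above the bed; origin at the centre of its underside, on the bed, 9 mm to +x and 78 mm to -y of the fixture's centre. Its +y face locates the foot's short end. It needs to be pressed with at least 4 N; more than 10 N on it marks the part.
- round_foot: Bystander: a round steel lamp foot, disc 84 mm diameter, 10 mm thick, with a 24 mm post 40 mm tall; origin at its underside.
- lamp: Bystander: a white cordless lamp, 228 mm tall, base 110 mm diameter; origin at its underside.
- cup: Bystander: a stainless cup, 76 mm wide, 85 mm tall; origin at its underside.
- brush: Bystander: a green nylon brush lying down; origin at its underside.
- cork: Bystander: a cork, 27 mm wide and 34 mm tall, standing; origin at its underside.
- scraper: Bystander: a clear acrylic scraper, 60 by 85 mm, 15 mm tall at its grip, lying flat; origin at its underside.
Mind the look-alikes: they are no part of the job. Leave any turquoise look-alike of the part that bears foot_mid alone. There is more than one size of the fixture; the job needs the smaller.

How it is judged:
By the outcome, as a careful person would: the job done as asked, in the order asked, and still so for the second after the job is handed in, with the robot touching nothing.
It also fails if it takes over 72 s, if anything falls off the work surface, if the arm or the gripper's body presses on something with over 40 N, if the wrist force passes 120 N, or if a joint passes its speed limit or range.

## Robot

A 6-joint arm with a two-finger parallel gripper is mounted at the origin on the work surface. World frame = base frame: x ahead of the robot, y to its left, z up, the work surface at z = 0. Lengths are in mm, angles in rad, forces in N, time in s.
With the tool pointing down it reaches from about 350 to 775 mm from the base axis. Payload 7.3 kg.
Tool frame: the origin (TCP) lies midway between the tips of the shut fingers; the grasp point (between the pads) lies 19 mm behind it; z points along the fingers, y is the line along which they close (so a half turn about z gives the same grasp; the last joint's range is limited). The gripper opens to 92 mm and grips with 3 to 60 N. Pads are 19 mm wide; open, the fingers measure 130 mm over their backs; the gripper's body (75 mm by 190 mm) begins 47 mm behind the grasp point.
Start: joints at [-1.425, 0.342, 1.524, -0, 1.275, -0.146], TCP at [151.052, -502.82, 226.741] pointing down, gripper open.
Joint ranges: [-2.53, 2.53], [-0.77, 2.02], [0.04, 2.7], [-1, 4.14], [0.28, 2.66], [-3.11, 3.11]. Speed limits (rad/s): [2.57, 2.57, 3.14, 3.14, 3.14, 3.14].

## Interface

Orientations are given as [roll, pitch, yaw] about the fixed x, y, z axes, in that order (R = Rz(yaw) Ry(pitch) Rx(roll)).
In Python, from plant import readout, vision, order, models gives the robot as it stands. The module is installed in compiled form; this text tells all that it offers.
- The arm moves only by the tool step_arm, never from a script. Its argument "series" is text: rows parted by semicolons, each of 7 numbers parted by spaces: the gripper's target within -1 to 1 (shut at 1, half-way at 0, fully open at -1), then the shift along the tool's x, y, z each as a share of 80 mm, from -1 to 1, then the turn, a rotation vector about the tool's x, y, z each as a share of 2 pi rad, from -1 to 1. In form: jaw x y z ax ay az; .... A call has 1 to 20 rows; each row is the pose to reach, as a shift and turn from the pose commanded when the call began, along the tool's axes at that moment, turning the shorter way round; what a row does not reach only later rows make up. A row lasts 1/10 s, in which the tool goes at most 50 mm and 8.59 degrees, less where a joint would pass 70% of its speed; a pose out of reach is approached as far as the arm can. A call with a number of a shift or a turn outside -1 to 1 is refused whole. A call with a gripper value outside its range is refused whole. The fingers move at their own pace and stop on an object; the grip force is fixed at half the most. Time passes only in rows, so rows that repeat a pose let the fingers close. It gives the time, the measured TCP pose, the force, the opening and the grip force at its end, in the units of the state.
- readout.get_obs(): the state, without advancing time (a new reading comes with each control period).
- vision.capture(name): name is "side" or "top" or "wrist"; returns a dict with "frame" (480x640x3 uint8, red, green, blue), "depth" (480x640 float32, mm along the optical axis (not along the pixel's ray), 0 where there is no reading), "fovy" (degrees; the focal length in pixels is half the picture's height over the tangent of half this angle, whatever the lens; pixels are square), "cx", "cy" (the principal point, pixels), "rvec" (rotation vector, rad) and "tvec" (3), from world to camera coordinates, as OpenCV has them; the wrist camera has in their place "mount" (4x4, takes a point from camera to tool coordinates, whose origin is the TCP and whose axes are the flange's). Camera axes: x right, y down, z forward; pixel columns grow to the right and rows downward; lengths in mm; the calibration is good to about 2 mm. A picture is of the moment at which its call begins: read the wrist's pose just before it.
- order.close_job(): hands the job in; it is judged then, once.
Trained networks look in a picture, given as the dict that the camera call returned (one of the last four; its "shot" number tells which), for a name from the list of things; names that differ only in an ending like _2 or _b are one class to them, and where a whole thing is asked for, a point or a joint stands for the part that bears it (a point fixed in the world has none). Each returns a list of dicts, best first, with "p" (0 to 1); they miss things now and then, are a little off and sometimes report something else, mostly with a low value. They report only what shows in the picture. A call takes as long as a camera call. They do not tell look-alikes from the thing itself.
- models.look_for(picture, thing): "position" ([column, row] in pixels, amid what is visible of it).
- models.pinpoint(picture, thing): "position" ([column, row] in pixels: a listed point, or the origin of a listed thing).
The state is a dict: "time": time; "joint_positions": joint angles; "dq": joint speeds; "tau": joint torques, N m; "tool_pos": TCP position; "tcp_rot": TCP orientation; "contact_force": force on the tool from outside, world axes, zero at the start; "moment": the same for the moment, N m; "grip_width": finger opening in mm; "finger_force": force on a finger pad.
Only numpy, scipy, OpenCV 4.12 (cv2) and the standard library are available. Lean on these libraries where they do the work, as an engineer would, in place of code of your own. Each camera call takes 0.05 s, during which the arm holds its last target. There are 200 camera calls.

## Working session

There is one attempt and no reset: what is moved stays moved. The work goes in short steps, Python scripts to look and compute and a tool call to move; the robot and the scene stay as the last step left them, time stands still between calls to the robot, and variables do not carry over. Pictures are saved under pics/ and viewed, at most 10 in all, crops included, and the job is handed in when it is done.

Besides the shell and the picture viewer there is one more tool, called after "Emit:" as name(argument=value, ...) on one line, values as JSON. step_arm: Moves the arm, as the interface text tells. Shift numbers are shares of 80 mm and turn numbers shares of 2 pi rad, none past 1 either way. Its arguments: {"type":"object","properties":{"series":{"type":"string"}},"required":["series"]}

```bash
mkdir -p pics; cat > h.py <<'E'
import numpy as np, cv2
from scipy.spatial.transform import Rotation as R
from plant import readout, vision, order, models
def f(c): return 240/np.tan(np.radians(c["fovy"])/2)
def w2c(c,o=None):
    if "rvec" in c:
        return cv2.Rodrigues(np.array(c["rvec"],float))[0], np.array(c["tvec"],float).ravel()
    T=np.eye(4);T[:3,:3]=R.from_euler("xyz",o["tcp_rot"]).as_matrix();T[:3,3]=o["tool_pos"]
    M=np.linalg.inv(T@np.array(c["mount"]));return M[:3,:3],M[:3,3]
def ray(c,px,z,o=None):
    "pixel -> world on plane z"
    A,t=w2c(c,o);d=A.T@np.array([(px[0]-c["cx"])/f(c),(px[1]-c["cy"])/f(c),1]);p=-A.T@t
    return p+d*(z-p[2])/d[2]
def cloud(c,o=None):
    A,t=w2c(c,o);v,u=np.mgrid[0:480,0:640];d=c["depth"]
    P=np.stack([(u-c["cx"])/f(c)*d,(v-c["cy"])/f(c)*d,d],-1)
    W=(P-t)@A; W[d==0]=np.nan; return W
def proj(c,p,o=None):
    A,t=w2c(c,o);q=A@np.array(p,float)+t;return q[:2]/q[2]*f(c)+[c["cx"],c["cy"]]
def save(c,n): cv2.imwrite(f"pics/{n}.png",c["frame"][:,:,::-1])
E
python3 - <<'E'
from h import *
o=readout.get_obs();print(o)
for n in ["top","side"]:
    c=vision.capture(n);save(c,n+"0")
    print(n,c["fovy"],c["cx"],c["cy"])
    for t,z in [("foot_mid",25),("fixture",0),("dowel_left",20),("dowel_right",20),("end_stop",20),("round_foot",0)]:
        for d in models.pinpoint(c,t)[:4]: print(t,round(d["p"],2),np.round(d["position"]),ray(c,d["position"],z).round(1))
E
```

```text
{'time': 0.0, 'joint_positions': array([-1.42501475e+00,  3.42731044e-01,  1.52506215e+00, -2.34494422e-05,
        1.27543165e+00, -1.45978626e-01]), 'dq': array([-7.95499350e-04, -8.57929320e-04,  3.43043739e-05,  1.80319921e-04,
       -9.71466685e-04, -2.34215669e-04]), 'tau': array([-1.53935867e-03, -4.31251645e+01, -2.44219530e+01,  7.17326417e-02,
        5.61624987e-02, -1.17650461e-04]), 'tool_pos': array([ 150.97074231, -502.36532346,  226.02492008]), 'tcp_rot': array([-3.13997456e+00, -2.15234710e-04,  2.91766875e-01]), 'contact_force': array([-0.07917811,  0.44556295, -1.17142074]), 'moment': array([-0.05313058,  0.07237767, -0.01678286]), 'finger_force': 0.0, 'grip_width': 92.05410619473882}
top 42.81978269169702 311.6853948831452 239.5096327745738
foot_mid 0.88 [325. 219.] [597.6 -27.3  25. ]
foot_mid 0.66 [268. 233.] [554.2 141.7  25. ]
fixture 0.63 [396. 233.] [ 563.3 -238.5    0. ]
dowel_left 0.36 [269. 231.] [560.6 138.9  20. ]
end_stop 0.68 [436. 318.] [ 306.3 -345.7   20. ]
end_stop 0.61 [420. 224.] [ 586.3 -307.    20. ]
round_foot 0.73 [261. 172.] [751.3 169.8   0. ]
round_foot 0.62 [420. 222.] [ 595.5 -312.3    0. ]
side 42.00571765223568 323.52568851824304 237.55209076661814
foot_mid 0.64 [356. 252.] [597.9 -31.9  25. ]
foot_mid 0.59 [336. 210.] [562.6 136.2  25. ]
fixture 0.65 [219. 328.] [ 281.6 -236.     0. ]
fixture 0.63 [349. 322.] [ 565.  -234.4    0. ]
dowel_left 0.55 [247. 308.] [ 341.3 -199.4   20. ]
dowel_left 0.45 [371. 305.] [ 616.3 -204.9   20. ]
dowel_right 0.44 [249. 333.] [ 348.8 -271.    20. ]
dowel_right 0.41 [377. 324.] [ 622.7 -261.2   20. ]
end_stop 0.68 [365. 345.] [ 590.8 -317.    20. ]
end_stop 0.55 [223. 352.] [ 297.3 -321.7   20. ]
round_foot 0.64 [406. 205.] [758.  184.5   0. ]
round_foot 0.27 [371. 307.] [ 618.3 -191.3   -0. ]
```

View pics/top0.png

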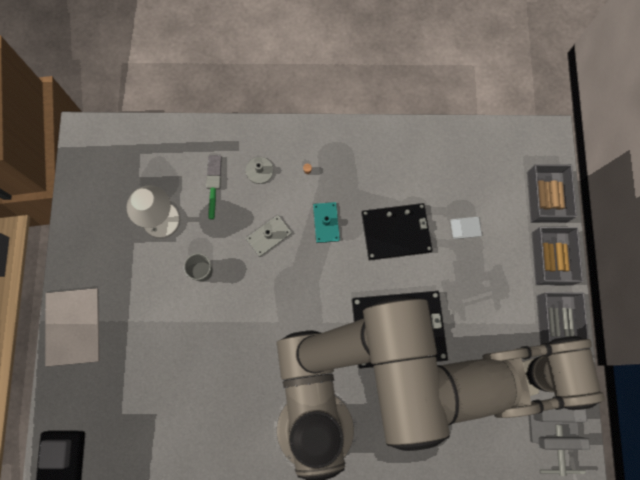

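View pics/side0.png

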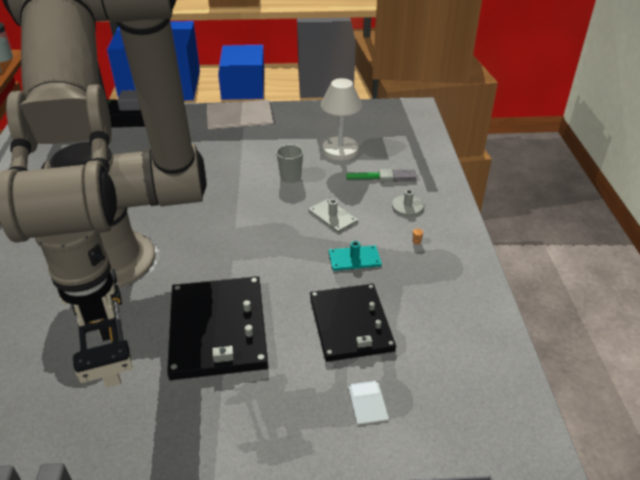

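The top view shows the grey foot near (268,236), its turquoise look-alike at (326,222) and the small fixture at (397,232), with dowels along its upper edge and the stop at (423,224). The side view shows the same, with the larger fixture on the left at (218,328).

```bash
cat >> h.py <<'E'
def plan(p,yaw):
    o=readout.get_obs();Rt=R.from_euler("xyz",o["tcp_rot"]);y=o["tcp_rot"][2]
    G=R.from_euler("xyz",[np.pi,0,yaw])
    rv=(Rt.inv()*G).as_rotvec()/(2*np.pi)
    print("pose",o["tool_pos"].round(1),o["tcp_rot"].round(4),"turn",rv.round(4))
    d=np.array(p)-o["tool_pos"]
    print("shift cur axes/80",(Rt.inv().apply(d)/80).round(3)," goal axes/80",(G.inv().apply(d)/80).round(3))
E
python3 - <<'E'
from h import *
c=vision.capture("wrist");print(c["fovy"],c["cx"],c["cy"],np.array(c["mount"]).round(2))
c=vision.capture("top")
W=cloud(c)
for n,(x,y),zr in [("fix",(563,-238),(16,24)),("foot",(556,140),(7,14))]:
    m=(abs(W[...,0]-x)<150)&(abs(W[...,1]-y)<130)&(W[...,2]>zr[0])&(W[...,2]<zr[1])
    if n=="foot": m&=(W[...,1]>45)&(W[...,1]<220)&(W[...,0]<680)
    P=W[m][:,:2].astype(np.float32)
    (cx,w,a)=cv2.minAreaRect(P);print(n,len(P),np.round(cx,1),np.round(w,1),a, np.round(np.nanmedian(W[m][:,2]),1))
plan([540,-238,300],0.11)
E
```

```text
69.46688912044253 319.6682163306179 238.36428912046875 [[  -0.     -0.97   -0.25   67.39]
 [   1.     -0.      0.      0.48]
 [  -0.     -0.25    0.97 -159.28]
 [   0.      0.      0.      1.  ]]
fix 1937 [ 560.5 -237.8] [161.6 190.9] 7.4472432136535645 20.0
foot 771 [543.6 132.8] [174.2 272.6] 89.70138549804688 9.7
pose [ 151.1 -502.8  226.8] [ 3.1414 -0.      0.2918] turn [ 0.     -0.      0.0289]
shift cur axes/80 [ 5.608 -1.772 -0.916]  goal axes/80 [ 5.196 -2.757 -0.915]
```

Emit:
step_arm(series="-1 0 0 0 0 0 0.0257; -1 0 0 0 0 0 0.0257")

```text
time: 1.0
tool_pos: [151.1, -502.8, 226.8]
tcp_rot: [3.141, -0.0, 0.128]
contact_force: [0.3, 0.6, -0.4]
grip_width: 91.7
finger_force: 0.0
```

Emit:
step_arm(series="-1 0.46 -0.22 0.05 0 0 0; -1 0.917 -0.437 0.1 0 0 0")

```text
time: 1.2
tool_pos: [219.3, -458.6, 218.6]
tcp_rot: [3.141, -0.0, 0.131]
contact_force: [0.6, -0.8, 0.2]
grip_width: 91.7
finger_force: 0.0
```

Emit:
step_arm(series="-1 0.46 -0.22 0.05 0 0 0; -1 0.917 -0.437 0.1 0 0 0")

```text
time: 1.4
tool_pos: [288.5, -413.5, 210.7]
tcp_rot: [3.141, -0.0, 0.133]
contact_force: [-0.4, -0.2, 0.8]
grip_width: 92.0
finger_force: 0.0
```

Emit:
step_arm(series="-1 0.46 -0.22 0.05 0 0 0; -1 0.917 -0.437 0.1 0 0 0")

```text
time: 1.6
tool_pos: [356.9, -369.2, 202.7]
tcp_rot: [3.141, -0.0, 0.134]
contact_force: [0.4, 0.2, 0.6]
grip_width: 91.5
finger_force: 0.0
```

Emit:
step_arm(series="-1 0.46 -0.22 0.05 0 0 0; -1 0.917 -0.437 0.1 0 0 0")

```text
time: 1.8
tool_pos: [425.2, -325.0, 194.7]
tcp_rot: [3.141, -0.0, 0.134]
contact_force: [-0.3, -0.3, 0.1]
grip_width: 91.8
finger_force: 0.0
```

Emit:
step_arm(series="-1 0.46 -0.22 0.05 0 0 0; -1 0.917 -0.437 0.1 0 0 0")

```text
time: 2.0
tool_pos: [493.4, -280.7, 186.6]
tcp_rot: [3.141, -0.0, 0.134]
contact_force: [0.0, -0.6, -0.6]
grip_width: 91.9
finger_force: 0.0
```

Emit:
step_arm(series="-1 0.46 -0.22 0.05 0 0 0; -1 0.917 -0.437 0.1 0 0 0; -1 0.917 -0.437 0.1 0 0 0; -1 0.917 -0.437 0.1 0 0 0")

```text
time: 2.4
tool_pos: [560.4, -237.0, 178.1]
tcp_rot: [-3.141, 0.001, 0.135]
contact_force: [0.4, -0.4, -0.1]
grip_width: 92.1
finger_force: 0.0
```

```bash
python3 - <<'E'
from h import *
o=readout.get_obs();print(o["tool_pos"].round(1),o["tcp_rot"].round(4),o["time"],o["contact_force"].round(2))
c=vision.capture("wrist");save(c,"w1")
for t,z in [("fixture",0),("dowel_left",20),("dowel_right",20),("end_stop",20)]:
    for d in models.pinpoint(c,t)[:3]: print(t,round(d["p"],2),np.round(d["position"]),ray(c,d["position"],z,o).round(1))
W=cloud(c,o)
m=(W[...,2]>14)&(W[...,2]<26);P=W[m][:,:2].astype(np.float32)
cx,w,a=cv2.minAreaRect(P);print(len(P),np.round(cx,1),np.round(w,1),a,np.median(W[m][:,2]))
m=(W[...,2]>30)&(W[...,2]<42)
n,l,s,ce=cv2.connectedComponentsWithStats(m.astype(np.uint8))
for i in range(1,n):
    if s[i,4]>20: print(s[i],np.nanmedian(W[l==i],axis=0).round(1),np.nanmin(W[l==i],axis=0).round(1),np.nanmax(W[l==i],axis=0).round(1))
E
```

```text
[ 560.4 -237.   178.1] [-3.1413e+00  1.0000e-03  1.3470e-01] 2.4 [ 0.41 -0.39 -0.06]
fixture 0.67 [302. 160.] [ 614.8 -213.5    0. ]
fixture 0.55 [324. 215.] [ 564.7 -241.7    0. ]
dowel_left 0.69 [302. 160.] [ 615.  -214.5   20. ]
dowel_right 0.47 [364. 160.] [ 622.7 -268.8   20. ]
end_stop 0.88 [409. 205.] [ 588.5 -317.2   20. ]
31387 [ 567.3 -217.6] [168.7 427.6] 1.4037529230117798 21.257965585872757
[ 77 140  25  29 248] [598.2 -40.5  36.1] [584.6 -43.4  30. ] [607.5 -28.9  41.9]
[297 155  14  14 153] [ 615.  -216.4   37.1] [ 609.3 -221.9   33. ] [ 620.6 -210.6   38.9]
[360 155  14  14 161] [ 622.3 -269.1   37. ] [ 616.6 -274.9   30.2] [ 627.8 -263.7   39.3]
[401 191  22  35 662] [ 588.  -314.5   37.3] [ 571.7 -325.1   30.1] [ 602.8 -306.1   41.3]
```

View pics/w1.png

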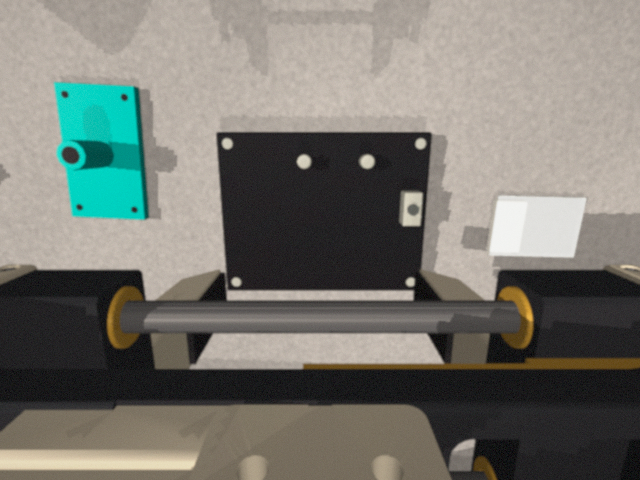

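The wrist view shows the fixture bed at cols 218–430, rows 132–290. The dowels are at (304,161) and (367,161), the stop at (411,208), and the tool is already nearly aligned. Fixture centre is about (567.8,-239.7) with yaw 0.137. Next, the foot.

Emit:
step_arm(series="-1 0.06 -0.47 0 0 0 0; -1 0.115 -0.935 0 0 0 0")

```text
time: 2.85
tool_pos: [559.0, -163.0, 178.8]
tcp_rot: [3.141, -0.0, 0.127]
contact_force: [0.7, 1.1, -0.4]
grip_width: 91.9
finger_force: 0.0
```

Emit:
step_arm(series="-1 0.06 -0.47 0 0 0 0; -1 0.115 -0.935 0 0 0 0")

```text
time: 3.05
tool_pos: [558.5, -86.4, 179.1]
tcp_rot: [3.141, -0.001, 0.129]
contact_force: [0.1, 0.0, 0.4]
grip_width: 91.7
finger_force: 0.0
```

Emit:
step_arm(series="-1 0.06 -0.47 0 0 0 0; -1 0.115 -0.935 0 0 0 0")

```text
time: 3.25
tool_pos: [558.1, -11.0, 179.2]
tcp_rot: [3.141, -0.001, 0.129]
contact_force: [1.1, 0.3, 0.3]
grip_width: 91.9
finger_force: 0.0
```

Emit:
step_arm(series="-1 0.06 -0.47 0 0 0 0; -1 0.115 -0.935 0 0 0 0")

```text
time: 3.45
tool_pos: [557.6, 64.4, 179.2]
tcp_rot: [3.141, -0.001, 0.129]
contact_force: [1.6, -0.2, -0.6]
grip_width: 91.8
finger_force: 0.0
```

Emit:
step_arm(series="-1 0.06 -0.47 0 0 0 0; -1 0.115 -0.935 0 0 0 0; -1 0.115 -0.935 0 0 0 -0.02; -1 0.115 -0.935 0 0 0 -0.04; -1 0.115 -0.935 0 0 0 -0.06; -1 0.115 -0.935 0 0 0 -0.077; -1 0.115 -0.935 0 0 0 -0.077; -1 0.115 -0.935 0 0 0 -0.077")

```text
time: 4.25
tool_pos: [557.3, 138.6, 178.9]
tcp_rot: [3.141, -0.0, 0.61]
contact_force: [1.2, -0.5, 0.3]
grip_width: 91.8
finger_force: 0.0
```

```bash
python3 - <<'E'
from h import *
o=readout.get_obs();print(o["tool_pos"].round(1),o["tcp_rot"].round(4),o["time"],o["contact_force"].round(2))
c=vision.capture("wrist");save(c,"w2")
for d in models.pinpoint(c,"foot_mid")[:3]: print(round(d["p"],2),np.round(d["position"]),ray(c,d["position"],25,o).round(1))
W=cloud(c,o)
near=np.hypot(W[...,0]-555,W[...,1]-140)<95
for lo,hi in [(6,14),(46,54)]:
    m=(W[...,2]>lo)&(W[...,2]<hi)&near
    n,l,s,ce=cv2.connectedComponentsWithStats(m.astype(np.uint8))
    for i in range(1,n):
        if s[i,4]>40:
            P=W[l==i];r=cv2.minAreaRect(P[:,:2].astype(np.float32));print(lo,s[i],np.round(r[0],1),np.round(r[1],1),round(r[2],2),np.median(P,axis=0).round(1))
E
```

```text
[557.3 138.6 178.9] [ 3.1414e+00 -2.0000e-04  6.1050e-01] 4.25 [ 1.21 -0.48  0.3 ]
0.94 [316. 227.] [553.5 139.   25. ]
0.81 [485. 288.] [597.2 -30.6  25. ]
6 [ 250  184  127   76 8062] [553.1 141.2] [ 70.5 119.5] 37.37 [556.2 143.8  11.2]
46 [301 218  28  28 594] [553.7 141.1] [23.1 23. ] 53.33 [554.1 141.4  51.4]
```

View pics/w2.png

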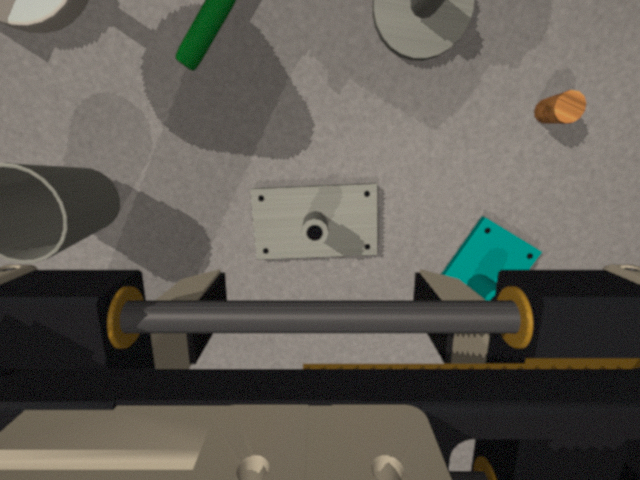

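The wrist view shows the foot's plate at cols 252–378, rows 184–260, with its post at (315,230). The turquoise one is at lower right, clear of the gripper.

Emit:
step_arm(series="-1 -0.022 -0.054 0.5 0 0 -0.0066; -1 -0.022 -0.054 1 0 0 -0.0066; -1 -0.022 -0.054 1 0 0 -0.0066")

```text
time: 4.65
tool_pos: [549.7, 141.1, 94.0]
tcp_rot: [-3.136, 0.009, 0.654]
contact_force: [0.3, -1.0, 0.9]
grip_width: 91.8
finger_force: 0.0
```

Emit:
step_arm(series="-1 0 0 0.4 0 0 0; -1 0 0 0.7 0 0 0; -1 0 0 0.9 0 0 0; -1 0 0 1 0 0 0; -1 0 0 1 0 0 0; -1 0 0 1 0 0 0")

```text
time: 5.25
tool_pos: [554.4, 141.7, 20.1]
tcp_rot: [3.14, -0.002, 0.655]
contact_force: [-0.8, 0.6, -0.1]
grip_width: 92.0
finger_force: 0.0
```

```bash
python3 - <<'E'
from h import *
plan([553.4,141.1,16],0.652)
c=vision.capture("side");print(readout.get_obs()["contact_force"])
cv2.imwrite("pics/s2.png",cv2.resize(c["frame"][150:270,260:420,::-1],(640,480)))
E
```

```text
pose [554.4 141.7  20.1] [ 3.1404e+00 -1.8000e-03  6.5520e-01] turn [ 0.0002 -0.0003  0.0005]
shift cur axes/80 [-0.014 -0.001  0.052]  goal axes/80 [-0.014 -0.001  0.052]
[ 0.14952422 -0.28920639  0.40659009]
```

View pics/s2.png

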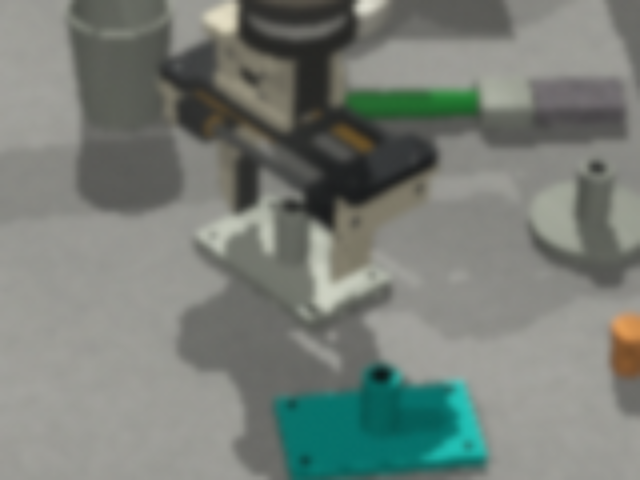

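The side crop shows the fingers straddling the post at (290,230), clear of everything else. Closing and lifting.

Emit:
step_arm(series="-1 -0.012 0 0.04 0 0 0; -1 -0.012 0 0.04 0 0 0; 1 -0.012 0 0.04 0 0 0; 1 -0.012 0 0.04 0 0 0; 1 -0.012 0 0.04 0 0 0; 1 -0.012 0 0.04 0 0 0; 1 -0.012 0 0.04 0 0 0; 1 -0.012 0 0.04 0 0 0; 1 -0.012 0 0.04 0 0 0; 1 -0.012 0 0.04 0 0 0")

```text
time: 6.3
tool_pos: [552.5, 141.1, 15.5]
tcp_rot: [3.142, 0.0, 0.656]
contact_force: [0.7, -0.3, -0.3]
grip_width: 32.2
finger_force: 0.0
```

Emit:
step_arm(series="1 0 0 0 0 0 0; 1 0 0 0 0 0 0")

```text
time: 6.5
tool_pos: [552.6, 141.0, 15.5]
tcp_rot: [3.141, 0.0, 0.656]
contact_force: [0.3, 0.4, 0.3]
grip_width: 23.6
finger_force: 30.0
```

Emit:
step_arm(series="1 0 0 -0.1 0 0 0; 1 0 0 -0.5 0 0 0; 1 0 0 -1 0 0 0; 1 0 0 -1 0 0 0; 1 0 0 -1 0 0 0; 1 0 0 -1 0 0 0")

```text
time: 7.1
tool_pos: [550.6, 140.9, 93.2]
tcp_rot: [-3.139, 0.004, 0.656]
contact_force: [0.3, 0.9, -8.4]
grip_width: 23.4
finger_force: 30.0
```

```bash
cat >> h.py <<'E'
def footpose():
    "plate pose in tool frame from wrist camera"
    o=readout.get_obs();c=vision.capture("wrist");W=cloud(c,o)
    T=R.from_euler("xyz",o["tcp_rot"]);Q=T.inv().apply((W.reshape(-1,3)-o["tool_pos"])).reshape(W.shape)
    m=(abs(Q[...,0])<90)&(abs(Q[...,1])<90)&(Q[...,2]>0)&(Q[...,2]<13)
    n,l,s,ce=cv2.connectedComponentsWithStats(m.astype(np.uint8))
    for i in range(1,n):
        if s[i,4]>300:
            P=Q[l==i];r=cv2.minAreaRect(P[:,:2].astype(np.float32))
            X=np.c_[P[:,:2],np.ones(len(P))];co=np.linalg.lstsq(X,P[:,2],rcond=None)[0]
            print("tool frame: plate centre",np.round(r[0],1),"size",np.round(r[1],1),"ang deg",round(r[2],2),"z plane",co.round(4))
    print(o["tool_pos"].round(1),o["tcp_rot"].round(4),o["time"],o["contact_force"].round(2),o["moment"].round(3),o["grip_width"],o["finger_force"])
    return c,o
E
python3 - <<'E'
from h import *
c,o=footpose();save(c,"w3")
E
```

```text
tool frame: plate centre [18.4  0.6] size [ 34.7 120.3] ang deg 0.26 z plane [ 4.6400e-02 -3.0000e-04  3.4011e+00]
[550.6 140.9  93.2] [-3.1391  0.0043  0.6556] 7.1 [ 0.26  0.89 -8.4 ] [-0.029  0.022  0.025] 23.35002743278543 29.9986732006073
```

View pics/w3.png

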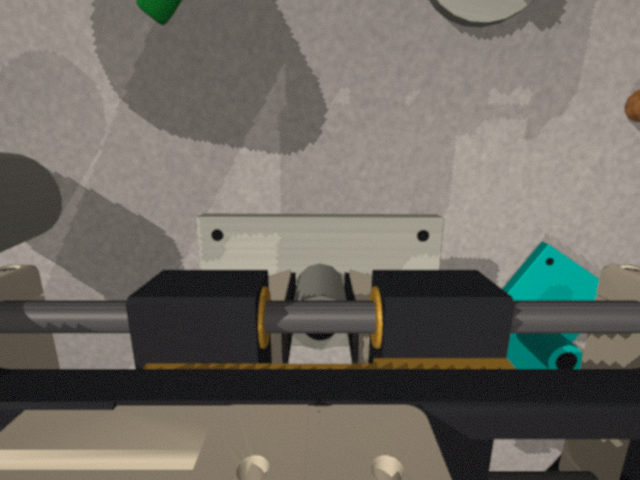

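The foot is held square in the gripper: plate front edge at row 215, cols 200–442, post between the pads. Carrying it over to the fixture.

Emit:
step_arm(series="1 0 0 -0.2 0 0 0.018; 1 0 0 -0.4 0 0 0.036; 1 0 0 -0.4 0 0 0.054; 1 0 0 -0.4 0 0 0.07; 1 0 0 -0.4 0 0 0.0818; 1 0 0 -0.4 0 0 0.0818; 1 0 0 -0.4 0 0 0.0818")

```text
time: 7.85
tool_pos: [551.8, 141.0, 126.1]
tcp_rot: [3.142, 0.003, 0.144]
contact_force: [-0.1, -0.2, -8.4]
grip_width: 23.1
finger_force: 30.0
```

Emit:
step_arm(series="1 -0.02 0.2 0 0 0 0; 1 -0.05 0.5 0 0 0 0; 1 -0.096 0.936 0 0 0 0")

```text
time: 8.15
tool_pos: [555.2, 65.7, 127.1]
tcp_rot: [-3.141, 0.0, 0.145]
contact_force: [0.9, -2.0, -8.8]
grip_width: 22.9
finger_force: 30.0
```

Emit:
step_arm(series="1 -0.048 0.468 0 0 0 0; 1 -0.096 0.936 0 0 0 0")

```text
time: 8.35
tool_pos: [558.1, -11.2, 127.2]
tcp_rot: [3.141, 0.001, 0.143]
contact_force: [-0.1, 0.3, -8.5]
grip_width: 23.5
finger_force: 30.0
```

Emit:
step_arm(series="1 -0.048 0.468 0 0 0 0; 1 -0.096 0.936 0 0 0 0")

```text
time: 8.55
tool_pos: [560.9, -86.7, 127.2]
tcp_rot: [3.141, 0.001, 0.143]
contact_force: [1.0, -0.9, -8.1]
grip_width: 23.5
finger_force: 30.0
```

Emit:
step_arm(series="1 -0.048 0.468 0 0 0 0; 1 -0.096 0.936 0 0 0 0")

```text
time: 8.75
tool_pos: [563.8, -162.0, 127.2]
tcp_rot: [-3.142, 0.001, 0.143]
contact_force: [0.7, -0.5, -8.9]
grip_width: 23.7
finger_force: 30.0
```

Emit:
step_arm(series="1 -0.048 0.4 0 0 0 0; 1 -0.07 0.65 0 0 0 0; 1 -0.096 0.85 0 0 0 0; 1 -0.096 0.936 0 0 0 0; 1 -0.096 0.936 0 0 0 0; 1 -0.096 0.936 0 0 0 0; 1 -0.096 0.936 0 0 0 0; 1 -0.096 0.936 0 0 0 0")

```text
time: 9.55
tool_pos: [567.5, -233.9, 127.6]
tcp_rot: [-3.141, 0.0, 0.143]
contact_force: [0.6, -0.2, -8.2]
grip_width: 23.4
finger_force: 30.0
```

```bash
python3 - <<'E'
from h import *
c,o=footpose();save(c,"w4")
plan([565.4,-235,36],0.1415)
W=cloud(c,o);m=(W[...,2]>30)&(W[...,2]<42)
n,l,s,ce=cv2.connectedComponentsWithStats(m.astype(np.uint8))
for i in range(1,n):
    if s[i,4]>60: print(s[i],np.nanmedian(W[l==i],axis=0).round(1),np.nanmin(W[l==i],axis=0).round(1),np.nanmax(W[l==i],axis=0).round(1))
E
```

```text
tool frame: plate centre [18.7  0.5] size [ 34.8 120. ] ang deg 0.15 z plane [4.4700e-02 3.0000e-04 3.4447e+00]
[ 567.5 -233.9  127.6] [-3.1414e+00  1.0000e-04  1.4310e-01] 9.55 [ 0.61 -0.24 -8.22] [ 0.016 -0.025  0.036] 23.36337258448296 29.998819828033447
pose [ 567.5 -234.1  127.6] [-3.1415e+00  1.0000e-04  1.4280e-01] turn [-0.      0.      0.0002]
shift cur axes/80 [-0.028  0.008  1.145]  goal axes/80 [-0.028  0.007  1.145]
[ 32 147  33  35 417] [598.1 -40.5  36. ] [583.4 -43.   30. ] [607.5 -28.7  42. ]
[296 166  17  18 227] [ 615.2 -216.2   37.1] [ 609.2 -222.    31.6] [ 620.9 -210.5   39.1]
[370 167  18  17 234] [ 622.3 -269.    37.1] [ 616.6 -275.2   30. ] [ 627.9 -263.9   38.9]
[421 211  24   7  81] [ 601.2 -314.9   36.2] [ 599.2 -322.2   30.4] [ 602.7 -305.9   38.2]
```

View pics/w4.png

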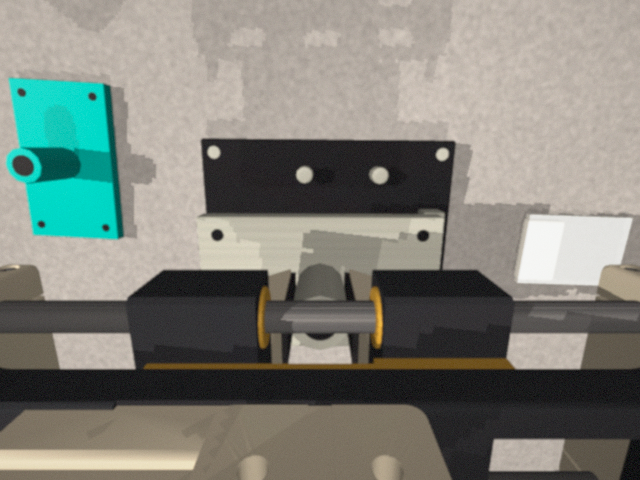

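The view shows the plate held just short of the dowels (304,175) and (379,175), with the stop hidden under its right end at (432,212). Lowering gently.

Emit:
step_arm(series="1 -0.028 0.008 0.3 0 0 0; 1 -0.028 0.008 0.6 0 0 0; 1 -0.028 0.008 0.8 0 0 0; 1 -0.028 0.008 0.95 0 0 0; 1 -0.028 0.008 1 0 0 0; 1 -0.028 0.008 1 0 0 0; 1 -0.028 0.008 1 0 0 0")

```text
time: 10.3
tool_pos: [565.9, -236.2, 48.5]
tcp_rot: [3.14, -0.001, 0.142]
contact_force: [0.7, -0.3, -8.6]
grip_width: 23.4
finger_force: 30.0
```

Emit:
step_arm(series="1 0 0 0.03 0 0 0; 1 0 0 0.06 0 0 0; 1 0 0 0.08 0 0 0; 1 0 0 0.1 0 0 0; 1 0 0 0.1 0 0 0; 1 0 0 0.1 0 0 0")

```text
time: 10.9
tool_pos: [565.3, -235.9, 39.5]
tcp_rot: [3.142, 0.0, 0.142]
contact_force: [0.7, 0.6, -8.4]
grip_width: 23.2
finger_force: 30.0
```

Emit:
step_arm(series="1 0 0 0.01 0 0 0; 1 0 0 0.02 0 0 0; 1 0 0 0.03 0 0 0; 1 0 0 0.03 0 0 0; 1 0 0 0.03 0 0 0")

```text
time: 11.4
tool_pos: [565.2, -235.9, 37.1]
tcp_rot: [3.142, 0.0, 0.142]
contact_force: [-0.1, -0.0, -8.2]
grip_width: 23.3
finger_force: 30.0
```

Emit:
step_arm(series="1 0 0 0.005 0 0 0; 1 0 0 0.01 0 0 0; 1 0 0 0.01 0 0 0")

```text
time: 11.7
tool_pos: [565.2, -235.9, 36.2]
tcp_rot: [-3.142, 0.0, 0.142]
contact_force: [-0.7, -0.1, -8.0]
grip_width: 23.4
finger_force: 30.0
```

Emit:
step_arm(series="1 0 0 0.005 0 0 0; 1 0 0 0.005 0 0 0; 1 0 0 0.005 0 0 0")

```text
time: 12.0
tool_pos: [565.2, -235.9, 35.9]
tcp_rot: [3.142, 0.0, 0.142]
contact_force: [0.9, -0.0, -8.7]
grip_width: 23.5
finger_force: 30.0
```

Emit:
step_arm(series="1 0 0 0.004 0 0 0; 1 0 0 0.004 0 0 0; 1 0 0 0.004 0 0 0")

```text
time: 12.3
tool_pos: [565.2, -236.0, 35.6]
tcp_rot: [3.142, 0.0, 0.142]
contact_force: [0.4, -0.0, -7.9]
grip_width: 23.7
finger_force: 30.0
```

Emit:
step_arm(series="1 0 0 0.004 0 0 0; 1 0 0 0.004 0 0 0; 1 0 0 0.004 0 0 0")

```text
time: 12.6
tool_pos: [565.4, -236.0, 35.5]
tcp_rot: [3.141, -0.0, 0.142]
contact_force: [-0.3, 0.9, -6.2]
grip_width: 23.4
finger_force: 30.0
```

Emit:
step_arm(series="1 0 0 0.004 0 0 0; 1 0 0 0.004 0 0 0; 1 0 0 0.004 0 0 0")

```text
time: 12.9
tool_pos: [565.5, -236.1, 35.5]
tcp_rot: [3.141, -0.001, 0.142]
contact_force: [-1.2, -0.1, -1.0]
grip_width: 23.4
finger_force: 30.0
```

Emit:
step_arm(series="1 0 0 0.004 0 0 0; 1 0 0 0.004 0 0 0; 1 0 0 0.004 0 0 0")

```text
time: 13.2
tool_pos: [565.6, -236.1, 35.5]
tcp_rot: [3.141, -0.001, 0.142]
contact_force: [-3.1, 1.7, 6.1]
grip_width: 23.0
finger_force: 30.0
```

Contact with the bed felt at TCP z = 35.5. I'll ease off, release so the foot settles flat, then re-grip with no preload.

Emit:
step_arm(series="1 0 0 -0.004 0 0 0; 1 0 0 -0.006 0 0 0; 0 0 0 -0.006 0 0 0; 0 0 0 -0.006 0 0 0; 0 0 0 -0.006 0 0 0; 0 0 0 -0.006 0 0 0; 0 0 0 -0.006 0 0 0")

```text
time: 13.9
tool_pos: [565.3, -236.0, 35.0]
tcp_rot: [3.141, 0.0, 0.142]
contact_force: [0.6, -0.0, -0.7]
grip_width: 45.9
finger_force: 0.0
```

Emit:
step_arm(series="1 0 0 0 0 0 0; 1 0 0 0 0 0 0; 1 0 0 0 0 0 0; 1 0 0 0 0 0 0; 1 0 0 0 0 0 0; 1 0 0 0 0 0 0; 1 0 0 0 0 0 0")

```text
time: 14.6
tool_pos: [565.3, -236.0, 35.1]
tcp_rot: [3.141, -0.0, 0.142]
contact_force: [-0.2, 0.6, -1.0]
grip_width: 23.5
finger_force: 30.0
```

```bash
python3 - <<'E'
from h import *
footpose()
for i in range(3):
    vision.capture("side");o=readout.get_obs();print(o["contact_force"].round(2),o["moment"].round(3),o["tool_pos"].round(2))
E
```

```text
tool frame: plate centre [19.3  0.5] size [ 35.2 126.9] ang deg 0.6 z plane [ 4.7500e-02 -8.0000e-04  3.0034e+00]
tool frame: plate centre [19.3 77. ] size [23.8 11.7] ang deg 38.07 z plane [-0.0996  0.0207  6.5084]
[ 565.3 -236.    35.1] [ 3.1414e+00 -1.0000e-04  1.4160e-01] 14.6 [-0.23  0.56 -1.  ] [-0.022  0.019  0.029] 23.476502896620207 29.99998390674591
[ 0.3  -1.76  0.62] [-0.063 -0.103 -0.03 ] [ 565.29 -235.98   35.14]
[-0.39 -0.38 -0.47] [-0.014 -0.036  0.009] [ 565.28 -235.99   35.14]
[-0.33 -0.55  0.01] [-0.08   0.045 -0.026] [ 565.27 -235.97   35.12]
```

Emit:
step_arm(series="1 0.01 0 0 0 0 0; 1 0.02 0 0 0 0 0; 1 0.03 0 0 0 0 0; 1 0.04 0 0 0 0 0; 1 0.05 0 0 0 0 0; 1 0.06 0 0 0 0 0; 1 0.07 0 0 0 0 0; 1 0.08 0 0 0 0 0; 1 0.085 0 0 0 0 0; 1 0.09 0 0 0 0 0; 1 0.09 0 0 0 0 0")

```text
time: 15.9
tool_pos: [572.5, -234.9, 35.1]
tcp_rot: [3.141, -0.0, 0.142]
contact_force: [-1.9, 0.3, 0.3]
grip_width: 23.5
finger_force: 30.0
```

Emit:
step_arm(series="1 0.002 0 0 0 0 0; 1 0.004 0 0 0 0 0; 1 0.006 0 0 0 0 0; 1 0.008 0 0 0 0 0; 1 0.008 0 0 0 0 0")

```text
time: 16.4
tool_pos: [573.1, -234.8, 35.1]
tcp_rot: [3.141, -0.0, 0.142]
contact_force: [-2.4, -0.8, 0.8]
grip_width: 23.2
finger_force: 30.0
```

Emit:
step_arm(series="1 0.003 0 0 0 0 0; 1 0.006 0 0 0 0 0; 1 0.008 0 0 0 0 0; 1 0.008 0 0 0 0 0")

```text
time: 16.8
tool_pos: [573.7, -234.7, 35.1]
tcp_rot: [3.141, -0.0, 0.142]
contact_force: [-3.8, -1.4, 1.0]
grip_width: 23.2
finger_force: 30.0
```

Emit:
step_arm(series="1 0.002 0 0 0 0 0; 1 0.004 0 0 0 0 0; 1 0.006 0 0 0 0 0; 1 0.006 0 0 0 0 0")

```text
time: 17.2
tool_pos: [574.1, -234.7, 35.1]
tcp_rot: [3.142, 0.0, 0.142]
contact_force: [-2.6, -1.2, 1.3]
grip_width: 23.3
finger_force: 30.0
```

Emit:
step_arm(series="1 0.002 0 0 0 0 0; 1 0.004 0 0 0 0 0; 1 0.004 0 0 0 0 0")

```text
time: 17.5
tool_pos: [574.5, -234.6, 35.2]
tcp_rot: [3.141, -0.0, 0.142]
contact_force: [-1.8, -0.1, 1.2]
grip_width: 23.3
finger_force: 30.0
```

Emit:
step_arm(series="1 0.002 0 0 0 0 0; 1 0.004 0 0 0 0 0; 1 0.004 0 0 0 0 0")

```text
time: 17.8
tool_pos: [574.8, -234.6, 35.1]
tcp_rot: [3.141, -0.0, 0.142]
contact_force: [-3.2, -0.3, 1.2]
grip_width: 23.4
finger_force: 30.0
```

Emit:
step_arm(series="1 0.002 0 0 0 0 0; 1 0.003 0 0 0 0 0; 1 0.003 0 0 0 0 0")

```text
time: 18.1
tool_pos: [574.8, -234.6, 35.1]
tcp_rot: [3.142, 0.0, 0.142]
contact_force: [-2.4, -0.6, 1.6]
grip_width: 23.4
finger_force: 30.0
```

Emit:
step_arm(series="1 0.002 0 0 0 0 0; 1 0.002 0 0 0 0 0; 1 0.002 0 0 0 0 0")

```text
time: 18.4
tool_pos: [574.9, -234.5, 35.1]
tcp_rot: [-3.142, 0.0, 0.142]
contact_force: [-4.4, -0.8, 2.1]
grip_width: 23.7
finger_force: 30.0
```

Probably at first contact; checking averaged force and moment.

```bash
cat > m.py <<'E'
from h import *
L=[]
for i in range(5):
    vision.capture("side");L.append(readout.get_obs())
y=0.136;ux=np.array([np.cos(y),np.sin(y),0]);uy=np.array([-np.sin(y),np.cos(y),0])
F=np.mean([o["contact_force"] for o in L],0);M=np.mean([o["moment"] for o in L],0);p=np.mean([o["tool_pos"] for o in L],0)
d=p-[567.8,-239.7,0]
print("fixture axes F %.2f %.2f z %.2f"%(F@ux,F@uy,F[2]),"M",M.round(3),"tcp rel fixture %.2f %.2f"%(d@ux,d@uy),"yaw",np.mean([o["tcp_rot"][2] for o in L]).round(4),"t",L[-1]["time"])
E
python3 m.py
```

```text
fixture axes F -4.78 0.12 z 3.18 M [-0.093  0.765 -0.08 ] tcp rel fixture 7.80 4.16 yaw 0.1416 t 18.65
```

The right dowel touches first (Mz < 0). I'll back off 0.6 mm, move 8 mm toward -y for a more even dowel split, trim the yaw, then press again.

Emit:
step_arm(series="1 -0.004 0 0 0 0 0; 1 -0.008 0.01 0 0 0 0.0003; 1 -0.008 0.02 0 0 0 0.0007; 1 -0.008 0.03 0 0 0 0.0007; 1 -0.008 0.04 0 0 0 0.0007; 1 -0.008 0.05 0 0 0 0.0007; 1 -0.008 0.06 0 0 0 0.0007; 1 -0.008 0.07 0 0 0 0.0007; 1 -0.008 0.08 0 0 0 0.0007; 1 -0.008 0.09 0 0 0 0.0007; 1 -0.008 0.1 0 0 0 0.0007; 1 -0.008 0.1 0 0 0 0.0007; 1 -0.008 0.1 0 0 0 0.0007")

```text
time: 19.95
tool_pos: [575.7, -242.8, 35.1]
tcp_rot: [3.141, -0.0, 0.137]
contact_force: [-0.6, 1.5, -0.2]
grip_width: 23.6
finger_force: 30.0
```

Emit:
step_arm(series="1 0.002 0 0 0 0 0; 1 0.004 0 0 0 0 0; 1 0.006 0 0 0 0 0; 1 0.008 0 0 0 0 0; 1 0.008 0 0 0 0 0")

```text
time: 20.45
tool_pos: [576.1, -242.7, 35.1]
tcp_rot: [3.141, 0.0, 0.137]
contact_force: [-3.9, -0.9, 2.2]
grip_width: 23.6
finger_force: 30.0
```

```bash
python3 m.py
```

```text
fixture axes F -3.24 -0.98 z 1.62 M [-0.191  0.521  0.013] tcp rel fixture 7.80 -4.08 yaw 0.1372 t 20.7
```

Emit:
step_arm(series="1 0.001 0 0 0 0 0; 1 0.002 0 0 0 0 0; 1 0.002 0 0 0 0 0")

```text
time: 21.0
tool_pos: [576.1, -242.6, 35.1]
tcp_rot: [3.141, 0.001, 0.137]
contact_force: [-5.2, -1.9, 2.2]
grip_width: 23.5
finger_force: 30.0
```

```bash
python3 m.py
```

```text
fixture axes F -5.15 -1.55 z 1.89 M [-0.384  0.7   -0.003] tcp rel fixture 7.84 -4.06 yaw 0.1372 t 21.25
```

Emit:
step_arm(series="1 0.001 0 0 0 0 0; 1 0.002 0 0 0 0 0; 1 0.002 0 0 0 0 0")

```text
time: 21.55
tool_pos: [576.1, -242.7, 35.1]
tcp_rot: [3.141, 0.001, 0.137]
contact_force: [-4.3, -2.2, 3.1]
grip_width: 23.6
finger_force: 30.0
```

```bash
python3 m.py
```

```text
fixture axes F -5.80 -1.63 z 2.37 M [-0.366  0.83  -0.015] tcp rel fixture 7.86 -4.04 yaw 0.1372 t 21.8
```

Emit:
step_arm(series="1 0.001 0 0 0 0 0; 1 0.002 0 0 0 0 0; 1 0.003 0 0 0 0 0; 1 0.003 0 0 0 0 0")

```text
time: 22.2
tool_pos: [576.2, -242.6, 35.1]
tcp_rot: [3.142, 0.001, 0.137]
contact_force: [-6.4, -2.4, 4.0]
grip_width: 23.6
finger_force: 30.0
```

```bash
python3 m.py
```

```text
fixture axes F -6.35 -1.53 z 3.44 M [-0.407  0.956 -0.01 ] tcp rel fixture 7.87 -4.04 yaw 0.1372 t 22.45
```

Emit:
step_arm(series="1 0.002 0 0 0 0 0; 1 0.003 0 -0.001 0 0 0; 1 0.004 0 -0.001 0 0 0; 1 0.005 0 -0.001 0 0 0; 1 0.005 0 -0.001 0 0 0")

```text
time: 22.95
tool_pos: [576.2, -242.6, 35.1]
tcp_rot: [-3.141, 0.002, 0.137]
contact_force: [-6.8, -3.7, 3.3]
grip_width: 23.1
finger_force: 30.0
```

```bash
python3 m.py
```

```text
fixture axes F -7.67 -1.86 z 3.29 M [-0.441  1.107  0.012] tcp rel fixture 7.90 -4.01 yaw 0.1373 t 23.2
```

Bearing on both dowels at about 7.5 N, moment balanced. Now sliding along them, -y.

Emit:
step_arm(series="1 0 0.005 0 0 0 0; 1 0 0.01 0 0 0 0; 1 0 0.015 0 0 0 0; 1 0 0.02 0 0 0 0; 1 0 0.025 0 0 0 0; 1 0 0.03 0 0 0 0; 1 0 0.035 0 0 0 0; 1 0 0.04 0 0 0 0; 1 0 0.045 0 0 0 0; 1 0 0.045 0 0 0 0")

```text
time: 24.2
tool_pos: [576.4, -244.4, 35.1]
tcp_rot: [-3.139, 0.003, 0.138]
contact_force: [-8.1, 3.3, 6.6]
grip_width: 23.6
finger_force: 30.0
```

```bash
python3 m.py
```

```text
fixture axes F -7.73 3.97 z 5.77 M [0.401 1.19  0.034] tcp rel fixture 7.88 -5.83 yaw 0.1376 t 24.45
```

Emit:
step_arm(series="1 -0.002 0 -0.002 0 0 0; 1 -0.004 0.005 -0.004 0 0 0; 1 -0.004 0.008 -0.004 0 0 0; 1 -0.004 0.01 -0.004 0 0 0; 1 -0.004 0.01 -0.004 0 0 0")

```text
time: 24.95
tool_pos: [576.5, -245.3, 35.1]
tcp_rot: [-3.139, 0.002, 0.138]
contact_force: [-6.1, 3.3, 2.3]
grip_width: 23.1
finger_force: 30.0
```

```bash
python3 m.py
```

```text
fixture axes F -5.51 3.58 z 2.90 M [0.302 0.881 0.015] tcp rel fixture 7.85 -6.75 yaw 0.1376 t 25.2
```

Emit:
step_arm(series="1 0 0.005 -0.001 0 0 0; 1 0 0.01 -0.001 0 0 0; 1 0 0.015 -0.002 0 0 0; 1 0 0.02 -0.002 0 0 0; 1 0 0.02 -0.002 0 0 0")

```text
time: 25.7
tool_pos: [576.7, -247.0, 35.1]
tcp_rot: [-3.139, 0.002, 0.138]
contact_force: [-5.6, 3.2, 1.7]
grip_width: 23.7
finger_force: 30.0
```

```bash
python3 m.py
```

```text
fixture axes F -5.78 3.12 z 2.24 M [0.236 0.837 0.024] tcp rel fixture 7.84 -8.42 yaw 0.1376 t 25.95
```

Emit:
step_arm(series="1 0 0.004 0 0 0 0; 1 0 0.008 0 0 0 0; 1 0 0.01 0 0 0 0; 1 0 0.01 0 0 0 0")

```text
time: 26.35
tool_pos: [576.8, -247.7, 35.1]
tcp_rot: [-3.139, 0.002, 0.138]
contact_force: [-6.6, 2.6, 2.5]
grip_width: 23.1
finger_force: 30.0
```

```bash
python3 m.py
```

```text
fixture axes F -5.24 3.52 z 1.58 M [0.285 0.836 0.024] tcp rel fixture 7.84 -9.18 yaw 0.1376 t 26.6
```

Emit:
step_arm(series="1 0 0.003 0 0 0 0; 1 0 0.006 0 0 0 0; 1 0 0.006 0 0 0 0")

```text
time: 26.9
tool_pos: [576.9, -248.2, 35.1]
tcp_rot: [-3.139, 0.002, 0.138]
contact_force: [-5.5, 2.3, 2.1]
grip_width: 23.4
finger_force: 30.0
```

```bash
python3 m.py
```

```text
fixture axes F -5.47 3.48 z 2.00 M [0.253 0.851 0.025] tcp rel fixture 7.84 -9.64 yaw 0.1376 t 27.15
```

Emit:
step_arm(series="1 0 0.003 0 0 0 0; 1 0 0.005 0 0 0 0; 1 0 0.005 0 0 0 0")

```text
time: 27.45
tool_pos: [576.9, -248.2, 35.1]
tcp_rot: [-3.138, 0.003, 0.138]
contact_force: [-6.5, 3.8, 2.3]
grip_width: 23.4
finger_force: 30.0
```

```bash
python3 m.py
```

```text
fixture axes F -4.96 5.12 z 2.68 M [0.468 0.833 0.035] tcp rel fixture 7.83 -9.65 yaw 0.1376 t 27.7
```

The stop is felt: y motion halted at -9.65 while Fy rises. Pressing up gradually.

Emit:
step_arm(series="1 0 0.002 0 0 0 0; 1 0 0.004 0 0 0 0; 1 0 0.006 0 0 0 0; 1 0 0.008 0 0 0 0; 1 0 0.008 0 0 0 0")

```text
time: 28.2
tool_pos: [576.9, -248.2, 35.1]
tcp_rot: [-3.137, 0.003, 0.138]
contact_force: [-5.8, 7.3, 2.8]
grip_width: 23.1
finger_force: 30.0
```

```bash
python3 m.py
```

```text
fixture axes F -5.37 7.00 z 3.57 M [0.763 0.881 0.002] tcp rel fixture 7.83 -9.65 yaw 0.1378 t 28.45
```

Emit:
step_arm(series="1 0 0.002 0 0 0 0; 1 0 0.004 0 0 0 0; 1 0 0.006 -0.001 0 0 0; 1 0 0.008 -0.001 0 0 0; 1 0 0.008 -0.001 0 0 0; 1 0 0.008 -0.001 0 0 0")

```text
time: 29.05
tool_pos: [576.9, -248.2, 35.1]
tcp_rot: [-3.136, 0.003, 0.138]
contact_force: [-6.4, 8.0, 3.8]
grip_width: 23.4
finger_force: 30.0
```

```bash
python3 m.py
```

```text
fixture axes F -5.05 9.58 z 4.36 M [1.058 0.861 0.027] tcp rel fixture 7.82 -9.66 yaw 0.1379 t 29.3
```

Stop pressed at about 6–7 N net with the dowels still loaded. I'll relax most of the preload and let go.

Emit:
step_arm(series="1 0 -0.006 0 0 0 0; 1 -0.002 -0.012 0 0 0 0; 1 -0.004 -0.016 0 0 0 0; 1 -0.004 -0.018 0 0 0 0; 1 -0.004 -0.018 0 0 0 0")

```text
time: 29.8
tool_pos: [576.8, -248.2, 35.1]
tcp_rot: [-3.139, 0.002, 0.138]
contact_force: [-3.9, 3.0, 1.8]
grip_width: 23.4
finger_force: 30.0
```

```bash
python3 m.py
```

```text
fixture axes F -3.97 3.75 z 1.44 M [0.395 0.629 0.028] tcp rel fixture 7.85 -9.66 yaw 0.1377 t 30.05
```

Emit:
step_arm(series="0 0 0 0 0 0 0; 0 0 0 0 0 0 0; 0 0 0 0 0 0 0; 0 0 0 0 0 0 0; 0 0 0 0 0 0 0; 0 0 0 0 0 0 0")

```text
time: 30.65
tool_pos: [577.7, -249.9, 35.8]
tcp_rot: [3.141, -0.0, 0.137]
contact_force: [1.1, 1.2, -0.5]
grip_width: 45.5
finger_force: 0.0
```

```bash
python3 m.py; python3 -c "
from h import *
footpose()"
```

```text
fixture axes F -0.25 0.38 z 0.28 M [ 0.016  0.006 -0.018] tcp rel fixture 8.39 -11.43 yaw 0.1372 t 30.9
tool frame: plate centre [14.   6.3] size [ 46. 136.] ang deg 1.72 z plane [2.3500e-02 9.0000e-04 4.1913e+00]
tool frame: plate centre [-29.9 -20.3] size [18.6  8.6] ang deg 89.9 z plane [-4.5000e-03  9.0000e-04  4.3954e+00]
tool frame: plate centre [-29.9  19. ] size [ 8.9 23.6] ang deg 2.0 z plane [-2.4300e-02  1.0000e-03  3.7644e+00]
[ 577.6 -249.9   35.8] [ 3.1415e+00 -1.0000e-04  1.3720e-01] 30.9 [-0.05  0.46  0.76] [ 0.035  0.016 -0.019] 45.528639538577345 0.0
```

Free. Rising straight up, slowly at first, then looking.

Emit:
step_arm(series="0 0 0 -0.1 0 0 0; 0 0 0 -0.25 0 0 0; 0 0 0 -0.5 0 0 0; 0 0 0 -0.8 0 0 0; 0 0 0 -1 0 0 0; 0 0 0 -1 0 0 0")

```text
time: 31.55
tool_pos: [579.3, -250.8, 119.7]
tcp_rot: [3.137, -0.005, 0.137]
contact_force: [0.0, -0.4, -0.9]
grip_width: 45.8
finger_force: 0.0
```

Emit:
step_arm(series="0 0 0 -0.5 0 0 0; 0 0 0 -0.9 0 0 0; -0.3 0 0 -0.9 0 0 0; -0.5 0 0 -0.9 0 0 0; -0.5 0 0 -0.9 0 0 0; -0.5 0 0 -0.9 0 0 0")

```text
time: 32.15
tool_pos: [576.9, -249.5, 186.1]
tcp_rot: [-3.14, 0.002, 0.137]
contact_force: [-0.3, -0.1, -0.0]
grip_width: 67.9
finger_force: 0.0
```

```bash
python3 - <<'E'
from h import *
o=readout.get_obs();c=vision.capture("wrist");W=cloud(c,o)
cv2.imwrite("pics/w5.png",cv2.resize(c["frame"][110:310,180:460,::-1],(784,560),interpolation=cv2.INTER_CUBIC))
m=(W[...,2]>26.5)&(W[...,2]<34)&(abs(W[...,0]-578)<90)&(abs(W[...,1]+248)<100)
n,l,s,ce=cv2.connectedComponentsWithStats(cv2.morphologyEx(m.astype(np.uint8),cv2.MORPH_OPEN,np.ones((5,5))))
for i in range(1,n):
    if s[i,4]>500:
        P=W[l==i];r=cv2.minAreaRect(P[:,:2].astype(np.float32));X=np.c_[P[:,:2]-r[0],np.ones(len(P))]
        print(s[i],np.round(r[0],1),np.round(r[1],1),round(r[2],2),np.linalg.lstsq(X,P[:,2],rcond=None)[0].round(4))
print(o["tool_pos"],o["time"])
E
```

```text
[ 253  184  132   75 8694] [ 578.4 -248.5] [ 70.3 120.8] 7.28 [ 2.00000e-04 -3.00000e-04  3.12571e+01]
[ 576.93203494 -249.47111529  186.0699894 ] 32.15
```

View pics/w5.png

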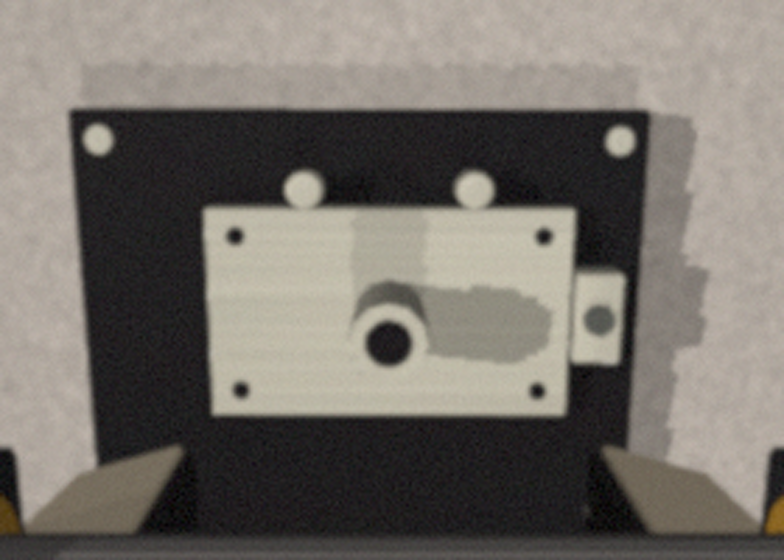

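The view shows the foot flat on the bed. Its edge meets both dowels at (304,190) and (474,190), and its end meets the stop at (575,318). The measured centre (578.4,-248.5) matches home (578.1,-248.4).

```bash
python3 -c "
from plant import order
print(order.close_job())"
```

```text
the job is handed in; nothing more can be done
None
```

The job is handed in: the foot lies flat on the smaller fixture, released and home against both dowels (pressed at about 7.5 N) and the end stop (about 6–7 N by estimate, after allowing for drag); the robot is clear and nothing else on the worktop was touched.

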